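# Set the end play of a stand's thrust screw and lock it

### The job

On the small grey stand, turn the round yellow thumbscrew clockwise, carrying the blue-flagged collar round with it, until it bottoms firmly (snug, never forced); then back it off a quarter of a turn and let go. Then swing the red-handled lock lever all the way across to its other stop. Leave everything else on the bench where it is.

Things in the scene. Friction and masses are not known exactly. Their poses are not given: they have to be found in the camera images.
- knob_grip (a point): Grip point of the yellow knurled round thumbscrew (40 mm diameter, 26 mm tall, plain cylinder: it can be gripped at any yaw), on its axis, 11 mm below its top and 15 mm above its underside. z up. The collar below it (40 mm diameter) has its top 14 mm under the thumbscrew's underside; clockwise from above tightens. It does not sink noticeably.
- knob: The thumbscrew: origin on its axis at its underside, z up (axis of turning), -x along the black line on its top. Turns with 0.03 N m until its dog pin meets the collar's pin, then carries the collar along (0.05 N m in all) until both stop hard: bottomed. Where that is differs each time and cannot be seen: 1.6 to 3.2 rad clockwise from the start. 0.25 to 0.6 N m is snug; above 1 N m is forced. It stays where left.
- knob_mark (a point): Outer end of the black line on top of the thumbscrew, 18 mm from its axis. While the thumbscrew carries the collar the line lies right over the blue flag.
- collar: Loose-turning aluminium index collar on the screw's axis under the thumbscrew, 40 mm diameter, with a blue flag sticking out along its -x; origin on the axis, z up. It is carried clockwise by the thumbscrew (force passes between their two pins, 14 mm from the axis) and stays behind by friction when the thumbscrew is backed off, so it then shows where the screw bottomed.
- collar_mark (a point): Point on the collar's blue flag, 30 mm from the screw's axis (the flag ends at 33 mm).
- stand: The stand, fixed to the bench: grey foot 200 x 150 x 20 mm (origin at the centre of its underside, x away from the robot at yaw 0), two steel posts and an orange crossbar 36 x 130 x 18 mm whose top is 106 mm above the bench; the thumbscrew's vertical axis is at x = +35 mm, y = 0, the lock lever's pivot at x = -60 mm, y = 0.
- lever_pivot (a point): Point on the vertical axis of the lock lever, 65 mm above the bench (level with lever_grip).
- lever_grip (a point): Grip point on the lever's upright red cylindrical handle (18 mm diameter, bottom 33 mm and top 79 mm above the bench), on its axis, 14 mm below its top; 72 mm from the pivot. The steel arm below it is 12 mm wide, its top 42 mm above the bench.
- lever (a joint): Angle of the lock lever in rad: 0 unlocked, 1.2 locked against its stop; growing is counterclockwise seen from above, about the vertical axis through lever_pivot. Friction 0.08 N m (about 1 N at the handle); it stays where it is left.
- washer: Loose steel washer, 32 mm diameter, 5 mm thick, lying on the far left corner of the stand's foot; origin at its underside.
- weight: Loose brass weight, 28 mm diameter, 36 mm tall, on the far right corner of the stand's foot; origin at its underside.
- cup_a: Loose red cup, 72 mm diameter, 85 mm tall; origin at the centre of its underside.
- cup_b: A second red cup, the same size; origin at the centre of its underside.
- bottle: White bottle, 60 mm diameter, 150 mm tall; origin at the centre of its underside.
- wrench: Steel wrench lying on the bench.
- tripod: Three-legged stool-shaped weight, 90 mm wide, 121 mm tall, yellow top; origin on the bench under its centre.

How it is judged:
On the way, in this order (a step that is already met when the one before it is completed fails the run):
1. the thumbscrew is turned down until it is snug against its stop (contact force between knob and collar above 10 N), for 0.1 s.
2. it is backed off a quarter of a turn (within about 20 degrees) and let go (horizontal distance between knob_mark and collar_mark between 0.0293 and 0.0401 m and contact force between the fingers and knob below 0.1 N), for 0.2 s.
3. the lever is swung over to its locked stop (value of joint lever above 1.08 rad), for 0.2 s.
At the end, for the whole second after the job is handed in: The thumbscrew's black line stands a quarter turn (70 to 110 degrees) counterclockwise of the collar's blue flag, which was left where the screw bottomed, and the lock lever is within 0.12 rad of its locked stop (above 1.08 rad); the thumbscrew is at rest (horizontal distance between knob_mark and collar_mark between 0.0293 and 0.0401 m and value of joint lever above 1.08 rad and linear speed of knob below 0.01 m/s); the robot touches nothing.
It fails at once if the screw is forced: more than about 1 N m at the thumbscrew (contact force between knob and collar above 75 N).
It fails at once if the lever is locked before the screw is set (value of joint lever above 0.9 rad and not (horizontal distance between knob_mark and collar_mark between 0.027 and 0.042 m)).
It fails at once if something else on the bench is moved by more than 25 mm (distance of any of washer, weight, cup_a, cup_b, bottle, wrench, tripod from where it was at the start of the episode above 0.025 m).
It also fails if it takes over 72 s, if anything falls off the work surface, if the arm or the gripper's body presses on something with over 40 N, if the wrist force passes 120 N, or if a joint passes its speed limit or range.

### The arm

A 7-joint arm with a two-finger parallel gripper is mounted at the origin on the work surface. World frame = base frame: x ahead of the robot, y to its left, z up, the work surface at z = 0. Lengths are in m, angles in rad, forces in N, time in s.
With the tool pointing down it reaches from about 0.4 to 0.9 m from the base axis. Payload 5.5 kg.
Tool frame: the origin (TCP) lies midway between the tips of the shut fingers; the grasp point (between the pads) lies 19 mm behind it; z points along the fingers, y is the line along which they close (so a half turn about z gives the same grasp; the last joint's range is limited). The gripper opens to 85 mm and grips with 20 to 120 N. Pads are 22 mm wide; open, the fingers measure 114 mm over their backs; the gripper's body (76 mm by 85 mm) begins 54 mm behind the grasp point. The pads swing forward as they close: fully open they stand 13 mm farther back than shut.
Start: joints at [1.539, 0.501, -0.427, 1.55, 0.221, 1.138, -0.21], TCP at [0.189, -0.622, 0.231] pointing down, gripper open.
Joint ranges: [-2.88, 2.88], [-0.31, 2.03], [-1.54, 1.56], [0.2, 2.42], [-1.41, 4.55], [0.19, 2.02], [-2.57, 2.57]. Speed limits (rad/s): [2.57, 2.57, 3.14, 3.14, 3.14, 3.14, 3.14].

### API

Orientations are given as a 3x3 rotation matrix whose columns are the frame's x, y, z axes.
In Python, from rig import r gives the robot as it stands.
- The arm moves only by the tool play_rows, never from a script. Its argument "rows" is a list of rows, each an object of numbers: "rx", "ry", "rz": the turn, a rotation vector about the tool's x, y, z in degrees; "dx", "dy", "dz": the shift along the tool's x, y, z in m; "fingers": the closure, from -1 (fully open) to 1 (shut). In form: [{"rx": .., "ry": .., "rz": .., "dx": .., "dy": .., "dz": .., "fingers": ..}, ...]. A call has 1 to 12 rows; each row is the pose to reach, as a shift and turn from the pose commanded when the call began, along the tool's axes at that moment; what a row does not reach only later rows make up. A row lasts 1/10 s, in which the tool goes at most 50 mm and 8.59 degrees, less where a joint would pass 70% of its speed; a pose out of reach is approached as far as the arm can. A call with a gripper value outside its range is refused whole. The fingers move at their own pace and stop on an object; the grip force is fixed at half the most. Time passes only in rows, so rows that repeat a pose let the fingers close. It gives the time, the measured TCP pose, the force, the opening and the grip force at its end, in the units of the state.
- r.get_obs(): the state, without advancing time (a new reading comes with each control period).
- r.camera(name): name is "scene" or "side" or "wrist"; returns the picture (480x640x3 uint8, red, green, blue); there is no depth.
- r.calibration(name): a dict with "fx", "fy", "cx", "cy" (pixels), "cam_to_world" (4x4, takes a point from camera to world coordinates). Camera axes: x right, y up, looking along -z (the intrinsics and any distortion apply to the point x, -y, -z); pixel columns grow to the right and rows downward; lengths in m; the calibration is good to about 2 mm. A picture is of the moment at which its call begins: read the wrist's pose just before it. calibration takes no time and is no camera call; for the wrist camera it gives the pose at the moment of the call.
- r.sign_off(): hands the job in; it is judged then, once.
The state is a dict: "t": time; "joints": joint angles; "qvel": joint speeds; "joint_torque": joint torques, N m; "eef_pos": TCP position; "eef_rot": TCP orientation; "wrist_force": force on the tool from outside, world axes, zero at the start; "wrist_torque": the same for the moment, N m; "width": opening from 0.0 (shut) to 1.0 (fully open); "gripper_force": force on a finger pad.
Only numpy, scipy, OpenCV 4.12 (cv2) and the standard library are available. Lean on these libraries where they do the work, as an engineer would, in place of code of your own. Each camera call takes 0.05 s, during which the arm holds its last target. There are 200 camera calls.

## Working session

There is one attempt and no reset: what is moved stays moved. The work goes in short steps, Python scripts to look and compute and a tool call to move; the robot and the scene stay as the last step left them, time stands still between calls to the robot, and variables do not carry over. Pictures are saved under pics/ and viewed, at most 10 in all, crops included, and the job is handed in when it is done.

Besides the shell and the picture viewer there is one more tool, called after "Request:" by a JSON object that holds its "fn" and its "kwargs". play_rows: Moves the arm, as the interface text tells. Its arguments: {"type":"object","properties":{"rows":{"type":"array","items":{"type":"object","properties":{"rx":{"type":"number"},"ry":{"type":"number"},"rz":{"type":"number"},"dx":{"type":"number"},"dy":{"type":"number"},"dz":{"type":"number"},"fingers":{"type":"number"}}}}},"required":["rows"]}

```bash
ls; mkdir -p pics; python3 - <<'E'
from rig import r
import cv2,numpy as np
a=[r.camera(n) for n in("scene","side")]
for n,i in zip(("scene","side"),a):
    cv2.imwrite(f"pics/{n}0.png",i[:,:,::-1]); c=r.calibration(n); print(n,c)
o=r.get_obs();print(o["t"],o["eef_pos"],o["eef_rot"],o["width"])
E
```

```text
pics
scene {'fx': 470.13931526182336, 'fy': 470.13931526182336, 'cx': 323.3960548950622, 'cy': 238.5297118556792, 'cam_to_world': array([[-0.68353338, -0.55697803,  0.47176011,  1.07390937],
       [ 0.72991692, -0.52321612,  0.43984791,  0.47780916],
       [ 0.00184687,  0.64499641,  0.76418337,  0.91555255],
       [ 0.        ,  0.        ,  0.        ,  1.        ]])}
side {'fx': 579.5500561527514, 'fy': 579.5500561527514, 'cx': 330.1875391982538, 'cy': 239.00915796886702, 'cam_to_world': array([[ 0.99226165,  0.08611312, -0.08945027,  0.45807124],
       [-0.12415409,  0.67879186, -0.7237592 , -0.8945263 ],
       [-0.00160705,  0.72926411,  0.68423042,  0.98542984],
       [ 0.        ,  0.        ,  0.        ,  1.        ]])}
0.1 [ 0.18864335 -0.62138975  0.23037597] [[ 9.56831409e-01  2.90643076e-01 -5.07527520e-04]
 [ 2.90643519e-01 -9.56829990e-01  1.64794102e-03]
 [-6.65490563e-06 -1.72431131e-03 -9.99998513e-01]] 1.0013684757135677
```

View pics/scene0.png

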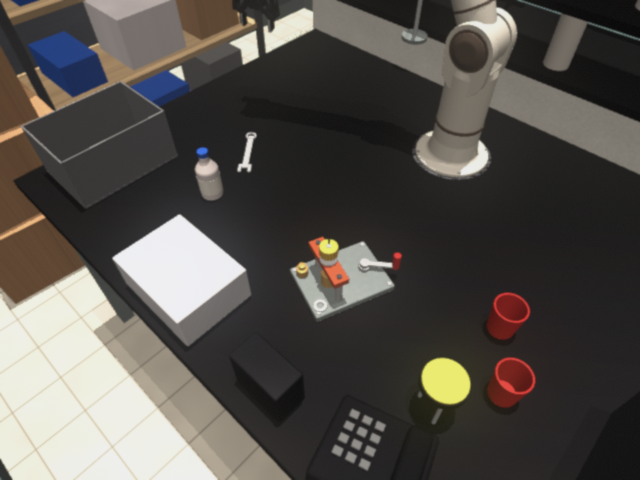

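View pics/side0.png

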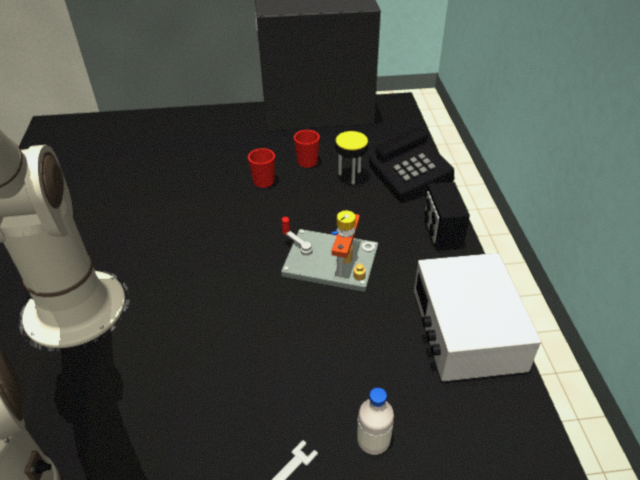

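The scene view shows the knob at about (329,246), the red lever handle at (397,260) and the stand foot around (342,280). The side view shows the knob at (346,217), the handle at (285,225) and the blue flag near (335,233). Next I triangulate these.

```bash
cat > h.py <<'E'
import cv2,numpy as np
def ray(c,u,v):
    T=c["cam_to_world"]; d=T[:3,:3]@np.array([(u-c["cx"])/c["fx"],-(v-c["cy"])/c["fy"],-1]); return T[:3,3],d/np.linalg.norm(d)
def onz(c,u,v,z):
    o,d=ray(c,u,v); return o+d*(z-o[2])/d[2]
def tri(rs):
    A=sum(np.eye(3)-np.outer(d,d) for o,d in rs); b=sum((np.eye(3)-np.outer(d,d))@o for o,d in rs)
    p=np.linalg.solve(A,b); return p,[np.linalg.norm(np.cross(p-o,d)) for o,d in rs]
def blobs(img,lo,hi,box=None,amin=8):
    h=cv2.cvtColor(img,cv2.COLOR_RGB2HSV); m=cv2.inRange(h,np.array(lo),np.array(hi))
    if box: k=np.zeros_like(m); x0,y0,x1,y1=box; k[y0:y1,x0:x1]=1; m*=k
    n,l,s,c=cv2.connectedComponentsWithStats(m)
    return [(int(s[i,4]),s[i,:4].tolist(),c[i].round(1).tolist()) for i in range(1,n) if s[i,4]>=amin],m
E
python3 - <<'E'
from rig import r
from h import *
R={}
for n,box in(("scene",(280,215,420,330)),("side",(270,195,390,300))):
    i=cv2.imread(f"pics/{n}0.png")[:,:,::-1].copy()
    for nm,lo,hi in(("yel",(22,150,80),(35,255,255)),("red",(0,180,60),(5,255,255)),("org",(6,180,60),(14,255,255)),("blue",(100,100,30),(125,255,255)),("foot",(60,0,80),(110,60,190))):
        print(n,nm,blobs(i,lo,hi,box)[0])
    x0,y0,x1,y1=box
    R[n]=cv2.resize(i[y0:y1,x0:x1],(780,int(780*(y1-y0)/(x1-x0))),interpolation=cv2.INTER_CUBIC)
    cv2.imwrite(f"pics/{n}0c.png",R[n][:600,:,::-1])
E
```

```text
scene yel []
scene red [(22, [394, 253, 7, 6], [397.5, 254.9])]
scene org []
scene blue []
scene foot []
side yel [(290, [336, 210, 19, 20], [345.3, 219.5]), (52, [355, 265, 10, 10], [359.2, 269.7])]
side red [(116, [281, 216, 9, 19], [285.2, 224.1])]
side org [(52, [354, 214, 6, 15], [356.6, 220.3]), (296, [332, 235, 22, 23], [342.0, 246.0])]
side blue [(24, [331, 230, 7, 5], [334.0, 232.1])]
side foot []
```

View pics/side0c.png

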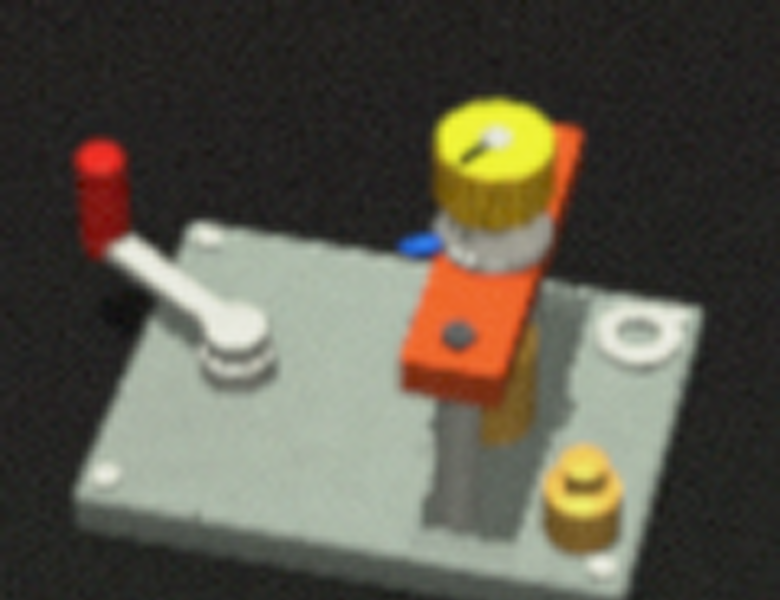

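The side crop (scale 6.5, offset 270,195) shows the knob top centre at (494,145), the line end at (464,160), the blue flag tip at about (403,245), the handle top at (100,157), the pivot cap at (237,327), and foot corners at (190,226), (78,495) and (703,310).

```bash
python3 - <<'E'
from rig import r
from h import *
cs,cd=r.calibration("scene"),r.calibration("side")
i=cv2.imread("pics/scene0.png")[:,:,::-1].copy()
for nm,lo,hi in(("yel",(22,90,80),(38,255,255)),("red",(0,150,60),(4,255,255)),("red2",(174,150,60),(180,255,255)),("org",(5,150,60),(14,255,255)),("foot",(40,0,90),(110,60,190))):
    print(nm,blobs(i,lo,hi,(280,215,420,330),6)[0])
P=lambda X,Y:(270+X/6.5,195+Y/6.5)
for nm,p,z in(("corner BL",(190,226),.02),("corner FL",(78,495),.02),("corner BR",(703,310),.02),("corner FR",(630,597),.02),("red top",(100,157),.079),("pivot",(237,327),.052),("washer",(637,333),.025),("weight",(585,465),.056)):
    print(nm,onz(cd,*P(*p),z).round(4))
for z in(.15,.155,.16,.165): print("knob top",z,onz(cd,*P(494,145),z).round(4),"line end",onz(cd,*P(464,160),z).round(4))
print("flag tip",onz(cd,*P(400,246),.115).round(4))
E
```

```text
yel [(239, [319, 238, 20, 17], [328.6, 246.4]), (19, [300, 264, 5, 5], [301.6, 266.2]), (21, [299, 270, 7, 4], [301.7, 271.1])]
red [(115, [393, 252, 9, 18], [396.6, 259.6])]
red2 []
org [(151, [308, 237, 17, 22], [315.3, 246.1]), (325, [322, 262, 26, 25], [335.4, 274.6])]
foot [(2743, [290, 243, 104, 76], [346.1, 281.2]), (43, [307, 260, 8, 9], [311.0, 263.1]), (16, [318, 303, 5, 4], [319.8, 304.7])]
corner BL [0.5124 0.1695 0.02  ]
corner FL [0.461  0.0334 0.02  ]
corner BR [0.6977 0.0992 0.02  ]
corner FR [ 0.6464 -0.0389  0.02  ]
red top [0.4797 0.146  0.079 ]
pivot [0.5227 0.0785 0.052 ]
washer [0.6701 0.085  0.025 ]
weight [ 0.6344 -0.0088  0.056 ]
knob top 0.15 [0.6103 0.0539 0.15  ] line end [0.5992 0.0475 0.15  ]
knob top 0.155 [0.6094 0.0482 0.155 ] line end [0.5984 0.0419 0.155 ]
knob top 0.16 [0.6085 0.0425 0.16  ] line end [0.5976 0.0363 0.16  ]
knob top 0.165 [0.6076 0.0368 0.165 ] line end [0.5967 0.0306 0.165 ]
flag tip [0.5773 0.0457 0.115 ]
```

View pics/scene0c.png

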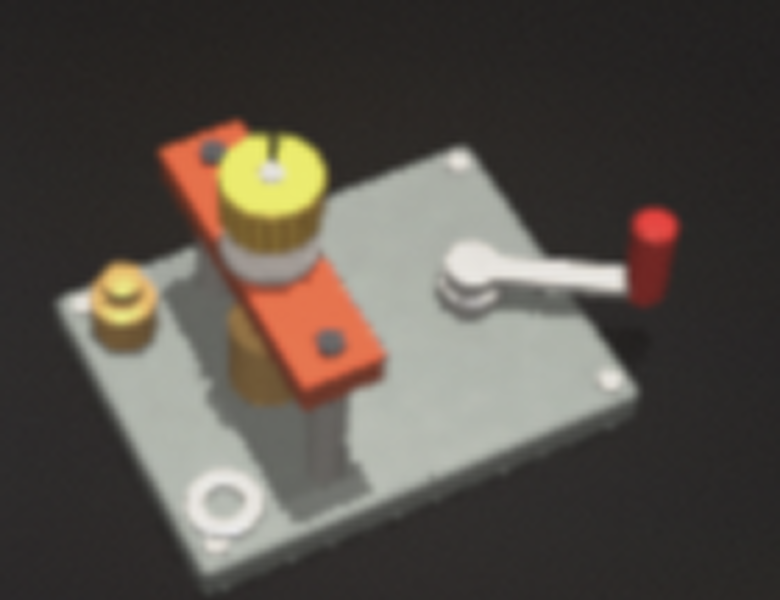

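The scene crop (scale 5.571, offset 280,215) shows the knob top centre at (272,176), the line pointing up the picture, the handle top at (656,225) and the pivot at (470,265).

```bash
python3 - <<'E'
from rig import r
from h import *
cs,cd=r.calibration("scene"),r.calibration("side")
P=lambda X,Y:(270+X/6.5,195+Y/6.5); S=lambda X,Y:(280+X/5.571,215+Y/5.571)
for nm,a,b in(("knobtop",(494,145),(272,176)),("redtop",(100,157),(656,225)),("pivot",(237,327),(470,265)),("washer",(637,333),(226,502)),("cornerBL",(190,226),(638,393)),("FR",(630,597),(58,303)),("BR",(703,310),(205,577)),("lineend",(464,160),(274,137))):
    print(nm,tri([ray(cd,*P(*a)),ray(cs,*S(*b))]))
E
```

```text
knobtop (array([0.60956128, 0.05856728, 0.14694536]), [np.float64(0.0016634976186265845), np.float64(0.0016634976186263592)])
redtop (array([0.47835087, 0.15126591, 0.0757058 ]), [np.float64(0.0017133409176888954), np.float64(0.0017133409176890277)])
pivot (array([0.52240635, 0.09311456, 0.03904427]), [np.float64(0.0014089102979390358), np.float64(0.0014089102979389445)])
washer (array([0.66937929, 0.09021498, 0.02109772]), [np.float64(0.0019527128562973723), np.float64(0.0019527128562972353)])
cornerBL (array([0.51122267, 0.17619563, 0.01524491]), [np.float64(0.001741237152255896), np.float64(0.0017412371522559462)])
FR (array([ 0.64471554, -0.03287119,  0.01524089]), [np.float64(0.003068486736336436), np.float64(0.0030684867363363743)])
BR (array([0.69733197, 0.10529545, 0.01518447]), [np.float64(0.001885093302960432), np.float64(0.0018850933029605206)])
lineend (array([0.59754964, 0.048142  , 0.15075455]), [np.float64(0.0019380499207005673), np.float64(0.0019380499207004563)])
```

Request:
{"fn": "play_rows", "kwargs": {"rows": [{"dx": 0.3, "dy": -0.2615, "dz": -0.02}, {"dx": 0.3, "dy": -0.2615, "dz": -0.02}, {"dx": 0.3, "dy": -0.2615, "dz": -0.02}, {"dx": 0.3, "dy": -0.2615, "dz": -0.02}, {"dx": 0.3, "dy": -0.2615, "dz": -0.02}, {"dx": 0.3, "dy": -0.2615, "dz": -0.02}, {"dx": 0.3, "dy": -0.2615, "dz": -0.02}, {"dx": 0.3, "dy": -0.2615, "dz": -0.02}, {"dx": 0.3, "dy": -0.2615, "dz": -0.02}, {"dx": 0.3, "dy": -0.2615, "dz": -0.02}]}}

```text
invalid input at $.rows[0]: expected keys rx, ry, rz, dx, dy, dz, fingers
```

```bash
python3 - <<'E'
from rig import r
o=r.get_obs();print(o)
E
```

```text
{'t': 0.1, 'joints': array([ 1.53913388,  0.50175186, -0.42677748,  1.55131146,  0.22086092,
        1.13831485, -0.21030396]), 'qvel': array([ 2.32130546e-03, -9.91347932e-04,  5.53160665e-06, -2.38004779e-04,
        9.67903282e-04,  1.76982713e-04,  1.93912009e-04]), 'joint_torque': array([-1.02964634e-02, -5.70816815e+01, -5.83843455e+00, -2.81751466e+01,
        1.04766403e-02,  5.59706386e-03, -3.04029800e-05]), 'eef_pos': array([ 0.18864335, -0.62138975,  0.23037597]), 'eef_rot': array([[ 9.56831409e-01,  2.90643076e-01, -5.07527520e-04],
       [ 2.90643519e-01, -9.56829990e-01,  1.64794102e-03],
       [-6.65490563e-06, -1.72431131e-03, -9.99998513e-01]]), 'wrist_force': array([ 0.19983942, -0.30739586, -0.12414162]), 'wrist_torque': array([-0.00494888, -0.04203374, -0.00920674]), 'gripper_force': 0.0, 'width': 1.0013684757135677}
```

Request:
{"fn": "play_rows", "kwargs": {"rows": [{"rx": 0, "ry": 0, "rz": 0, "dx": 0.3, "dy": -0.26, "dz": -0.02, "fingers": -1}, {"rx": 0, "ry": 0, "rz": 0, "dx": 0.3, "dy": -0.26, "dz": -0.02, "fingers": -1}, {"rx": 0, "ry": 0, "rz": 0, "dx": 0.3, "dy": -0.26, "dz": -0.02, "fingers": -1}, {"rx": 0, "ry": 0, "rz": 0, "dx": 0.3, "dy": -0.26, "dz": -0.02, "fingers": -1}, {"rx": 0, "ry": 0, "rz": 0, "dx": 0.3, "dy": -0.26, "dz": -0.02, "fingers": -1}, {"rx": 0, "ry": 0, "rz": 0, "dx": 0.3, "dy": -0.26, "dz": -0.02, "fingers": -1}, {"rx": 0, "ry": 0, "rz": 0, "dx": 0.3, "dy": -0.26, "dz": -0.02, "fingers": -1}, {"rx": 0, "ry": 0, "rz": 0, "dx": 0.3, "dy": -0.26, "dz": -0.02, "fingers": -1}, {"rx": 0, "ry": 0, "rz": 0, "dx": 0.3, "dy": -0.26, "dz": -0.02, "fingers": -1}, {"rx": 0, "ry": 0, "rz": 0, "dx": 0.3, "dy": -0.26, "dz": -0.02, "fingers": -1}]}}

```text
t: 1.1
eef_pos: [0.4009, -0.2848, 0.2513]
eef_rot: [[0.956, 0.294, -0.0], [0.294, -0.956, -0.0], [-0.0, 0.0, -1.0]]
wrist_force: [0.0, -0.9, -0.3]
width: 0.998
gripper_force: 0.0
```

```bash
python3 - <<'E'
from rig import r
o=r.get_obs();print(o["t"],o["joints"],o["eef_pos"],o["eef_rot"])
E
```

```text
1.1 [ 1.12752402  0.21350664 -0.63868543  1.91050027  0.14547586  1.06338381
 -0.84366338] [ 0.40087657 -0.28483566  0.25130376] [[ 9.55800565e-01  2.94015642e-01 -2.85685588e-04]
 [ 2.94015564e-01 -9.55800590e-01 -2.84426232e-04]
 [-3.56684214e-04  1.87858744e-04 -9.99999919e-01]]
```

Request:
{"fn": "play_rows", "kwargs": {"rows": [{"rx": 0, "ry": 0, "rz": 0, "dx": 0.3, "dy": -0.262, "dz": 0, "fingers": -1}, {"rx": 0, "ry": 0, "rz": 0, "dx": 0.3, "dy": -0.262, "dz": 0, "fingers": -1}, {"rx": 0, "ry": 0, "rz": 0, "dx": 0.3, "dy": -0.262, "dz": 0, "fingers": -1}, {"rx": 0, "ry": 0, "rz": 0, "dx": 0.3, "dy": -0.262, "dz": 0, "fingers": -1}, {"rx": 0, "ry": 0, "rz": 0, "dx": 0.3, "dy": -0.262, "dz": 0, "fingers": -1}, {"rx": 0, "ry": 0, "rz": 0, "dx": 0.3, "dy": -0.262, "dz": 0, "fingers": -1}, {"rx": 0, "ry": 0, "rz": 0, "dx": 0.3, "dy": -0.262, "dz": 0, "fingers": -1}, {"rx": 0, "ry": 0, "rz": 0, "dx": 0.3, "dy": -0.262, "dz": 0, "fingers": -1}, {"rx": 0, "ry": 0, "rz": 0, "dx": 0.3, "dy": -0.262, "dz": 0, "fingers": -1}, {"rx": 0, "ry": 0, "rz": 0, "dx": 0.3, "dy": -0.262, "dz": 0, "fingers": -1}, {"rx": 0, "ry": 0, "rz": 0, "dx": 0.3, "dy": -0.262, "dz": 0, "fingers": -1}]}}

```text
t: 2.2
eef_pos: [0.611, 0.0488, 0.2504]
eef_rot: [[0.958, 0.287, -0.002], [0.287, -0.958, -0.002], [-0.002, 0.001, -1.0]]
wrist_force: [0.8, -1.4, -0.4]
width: 0.995
gripper_force: 0.0
```

```bash
python3 - <<'E'
from rig import r
from h import *
o=r.get_obs();print(o["t"],o["joints"],o["eef_pos"],o["eef_rot"])
c=r.calibration("wrist");print(c)
i=r.camera("wrist");cv2.imwrite("pics/w1.png",i[:,:,::-1])
E
```

```text
2.2 [ 0.4225185   0.48453085 -0.74701665  1.61899615  0.35081251  1.17887099
 -1.68280867] [0.6109772  0.04878074 0.25038057] [[ 0.95780522  0.28741322 -0.00167587]
 [ 0.28741053 -0.95780603 -0.00167524]
 [-0.00208664  0.0011229  -0.99999719]]
{'fx': 386.2414813810019, 'fy': 386.2414813810019, 'cx': 317.11062891396585, 'cy': 242.16932914095605, 'cam_to_world': array([[ 2.86374810e-01,  9.21078434e-01,  2.63825675e-01,
         6.77735906e-01],
       [-9.58117523e-01,  2.75456152e-01,  7.83244563e-02,
         6.90253578e-02],
       [-5.29437559e-04, -2.75206153e-01,  9.61385091e-01,
         3.90876061e-01],
       [ 0.00000000e+00,  0.00000000e+00,  0.00000000e+00,
         1.00000000e+00]])}
```

View pics/w1.png

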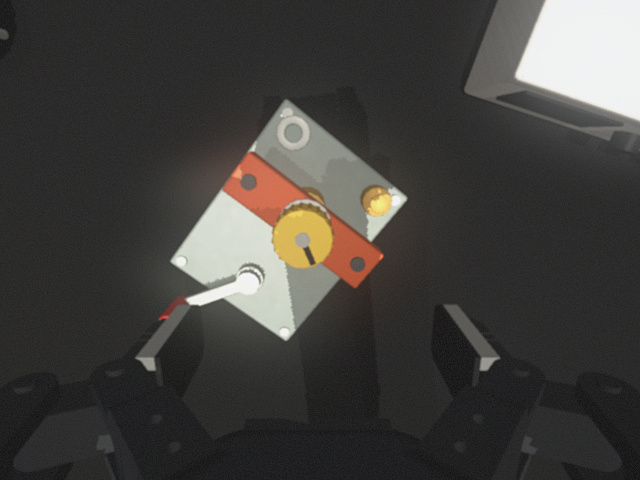

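The wrist view shows the knob top centred at about (302,240), its line end at (313,264), the lever handle at (172,305), and the flag hidden behind the knob. I refine this with masks now that the arm is still.

```bash
python3 - <<'E'
from rig import r
from h import *
i=r.camera("wrist");c=r.calibration("wrist");o=r.get_obs();print(o["t"],o["eef_pos"],np.abs(o["qvel"]).max(),o["wrist_torque"],o["wrist_force"])
b,m=blobs(i,(18,120,100),(32,255,255),None,300);print(b)
# top disc: circle fit
g=cv2.GaussianBlur(cv2.cvtColor(i,cv2.COLOR_RGB2GRAY),(5,5),1)
for cir in [cv2.HoughCircles(g[180:300,240:370],cv2.HOUGH_GRADIENT,1,50,param1=100,param2=12,minRadius=26,maxRadius=36)]: print(cir)
for p in((302,239),): print(onz(c,*p,.151))
E
```

```text
2.3 [0.6110562  0.04864867 0.25095652] 0.011319094799152735 [ 0.00067594 -0.01931362 -0.02237511] [-0.77180957 -0.2260203   0.28185566]
[(557, [362, 186, 29, 30], [375.6, 200.5]), (2701, [272, 204, 61, 65], [302.3, 235.0])]
[[[61.5 58.5 29.4]]]
[0.61114883 0.05931359 0.151     ]
```

```bash
python3 - <<'E'
from rig import r
from h import *
cs,cd,cw=r.calibration("scene"),r.calibration("side"),r.calibration("wrist")
P=lambda X,Y:(270+X/6.5,195+Y/6.5); S=lambda X,Y:(280+X/5.571,215+Y/5.571)
print(onz(cs,*S(272,176),.151),onz(cs,*S(272,176),.147))
print(tri([ray(cd,*P(494,145)),ray(cs,*S(272,176)),ray(cw,301.8,238.8)]))
print(onz(cw,301.8,238.8,.147))
print("red top scene",onz(cs,*S(656,225),.079),"pivot wrist",onz(cw,249,281,.045),"scene",onz(cs,*S(470,265),.045))
E
```

```text
[0.6102796  0.06117633 0.151     ] [0.60785397 0.05899658 0.147     ]
(array([0.60977167, 0.05892787, 0.14684767]), [np.float64(0.0016144964122362067), np.float64(0.0017710483736571422), np.float64(0.0004912646357111395)])
[0.61013588 0.05931801 0.147     ]
red top scene [0.47877577 0.15292853 0.079     ] pivot wrist [0.52704361 0.09235637 0.045     ] scene [0.52465656 0.09606756 0.045     ]
```

Request:
{"fn": "play_rows", "kwargs": {"rows": [{"rx": 0, "ry": 0, "rz": 0, "dx": 0.002, "dy": -0.01, "dz": 0.03, "fingers": -1}, {"rx": 0, "ry": 0, "rz": 0, "dx": 0.002, "dy": -0.01, "dz": 0.06, "fingers": -1}, {"rx": 0, "ry": 0, "rz": 0, "dx": 0.002, "dy": -0.01, "dz": 0.085, "fingers": -1}, {"rx": 0, "ry": 0, "rz": 0, "dx": 0.002, "dy": -0.01, "dz": 0.085, "fingers": -1}, {"rx": 0, "ry": 0, "rz": 0, "dx": 0.002, "dy": -0.01, "dz": 0.085, "fingers": -1}]}}

```text
t: 2.8
eef_pos: [0.6103, 0.0605, 0.1667]
eef_rot: [[0.957, 0.289, -0.0], [0.289, -0.957, -0.0], [-0.0, 0.0, -1.0]]
wrist_force: [1.1, -0.1, 1.1]
width: 1.0
gripper_force: 0.0
```

```bash
python3 - <<'E'
from rig import r
from h import *
i=r.camera("wrist");c=r.calibration("wrist");o=r.get_obs();print(o["t"],o["eef_pos"],o["eef_rot"],o["wrist_torque"],o["wrist_force"])
cv2.imwrite("pics/w2.png",i[:,:,::-1])
b,m=blobs(i,(18,120,100),(32,255,255),None,300);print(b)
i2=cv2.imread("pics/side0.png")
for n in("side",):
    j=r.camera(n); cv2.imwrite("pics/s2.png",cv2.resize(j[150:300,250:450],(800,600),interpolation=cv2.INTER_CUBIC)[:,:,::-1])
E
```

```text
2.85 [0.61112927 0.0611181  0.16772756] [[ 9.57323329e-01  2.89013922e-01  1.73085995e-03]
 [ 2.89014445e-01 -9.57324734e-01 -5.49864421e-05]
 [ 1.64110319e-03  5.52883331e-04 -9.99998501e-01]] [0.00939814 0.01240143 0.01259034] [0.26301503 0.01743926 0.95773333]
[(694, [391, 205, 37, 38], [409.0, 221.5]), (6035, [277, 239, 90, 98], [321.3, 287.0])]
```

View pics/w2.png

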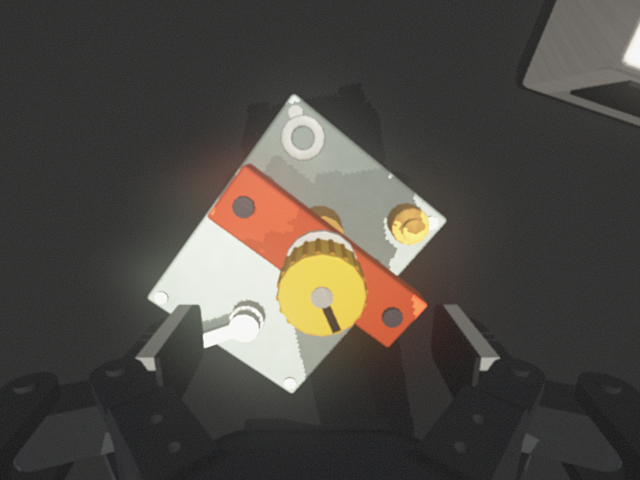

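The knob top is centred at (322,292), about 3 px right of the finger midline (318). I check its position numerically.

```bash
python3 - <<'E'
from rig import r
from h import *
c=r.calibration("wrist");o=r.get_obs()
for z in(.147,.151):
    p=onz(c,321.8,291.5,z);R=o["eef_rot"];print(p,"tool dxyz",R.T@(p-o["eef_pos"]), "rad", 45*np.linalg.norm(p-c["cam_to_world"][:3,3])/386)
p=onz(c,321.8,291.5,.149);q=onz(c,335,331,.149);print("line dir deg",np.degrees(np.arctan2(*(q-p)[1::-1])),np.linalg.norm(q-p))
E
```

```text
[0.612361  0.0599453 0.147    ] tool dxyz [0.00033447 0.00171918 0.02118621] rad 0.020514148029247205
[0.61397122 0.06048113 0.151     ] tool dxyz [0.00204149 0.0016751  0.0171907 ] rad 0.020007594444851944
line dir deg -145.8339273380802 0.020514511768706924
```

Request:
{"fn": "play_rows", "kwargs": {"rows": [{"rx": 0, "ry": 0, "rz": 0, "dx": 0.001, "dy": 0.0015, "dz": 0.025, "fingers": -1}, {"rx": 0, "ry": 0, "rz": 0, "dx": 0.001, "dy": 0.0015, "dz": 0.047, "fingers": -1}, {"rx": 0, "ry": 0, "rz": 0, "dx": 0.001, "dy": 0.0015, "dz": 0.047, "fingers": -0.3}, {"rx": 0, "ry": 0, "rz": 0, "dx": 0.001, "dy": 0.0015, "dz": 0.047, "fingers": -0.05}, {"rx": 0, "ry": 0, "rz": 0, "dx": 0.001, "dy": 0.0015, "dz": 0.047, "fingers": -0.05}, {"rx": 0, "ry": 0, "rz": 0, "dx": 0.001, "dy": 0.0015, "dz": 0.047, "fingers": -0.05}]}}

```text
t: 3.5
eef_pos: [0.6128, 0.0612, 0.121]
eef_rot: [[0.957, 0.291, 0.003], [0.291, -0.957, 0.0], [0.003, 0.001, -1.0]]
wrist_force: [0.4, 0.3, 0.8]
width: 0.522
gripper_force: 0.0
```

Request:
{"fn": "play_rows", "kwargs": {"rows": [{"rx": 0, "ry": 0, "rz": 0, "dx": 0, "dy": 0, "dz": 0, "fingers": 0.04}, {"rx": 0, "ry": 0, "rz": 0, "dx": 0, "dy": 0, "dz": 0, "fingers": 0.04}]}}

```text
t: 3.7
eef_pos: [0.6129, 0.0599, 0.1203]
eef_rot: [[0.957, 0.29, 0.002], [0.29, -0.957, -0.001], [0.002, 0.002, -1.0]]
wrist_force: [2.0, -2.1, 2.8]
width: 0.485
gripper_force: 1.6
```

Request:
{"fn": "play_rows", "kwargs": {"rows": [{"rx": 0, "ry": 0, "rz": 0, "dx": 0, "dy": 0, "dz": 0, "fingers": 0.1}, {"rx": 0, "ry": 0, "rz": 0, "dx": 0, "dy": 0, "dz": 0, "fingers": 0.1}]}}

```text
t: 3.9
eef_pos: [0.613, 0.0594, 0.1205]
eef_rot: [[0.957, 0.289, 0.002], [0.289, -0.957, -0.002], [0.002, 0.002, -1.0]]
wrist_force: [0.3, -4.4, 6.3]
width: 0.458
gripper_force: 33.7
```

Request:
{"fn": "play_rows", "kwargs": {"rows": [{"rx": 0, "ry": 0, "rz": 0, "dx": 0, "dy": 0, "dz": 0, "fingers": 0.085}, {"rx": 0, "ry": 0, "rz": 5, "dx": 0, "dy": 0, "dz": 0, "fingers": 0.085}, {"rx": 0, "ry": 0, "rz": 11, "dx": 0, "dy": 0, "dz": 0, "fingers": 0.085}, {"rx": 0, "ry": 0, "rz": 17, "dx": 0, "dy": 0, "dz": 0, "fingers": 0.085}, {"rx": 0, "ry": 0, "rz": 23, "dx": 0, "dy": 0, "dz": 0, "fingers": 0.085}, {"rx": 0, "ry": 0, "rz": 29, "dx": 0, "dy": 0, "dz": 0, "fingers": 0.085}, {"rx": 0, "ry": 0, "rz": 35, "dx": 0, "dy": 0, "dz": 0, "fingers": 0.085}, {"rx": 0, "ry": 0, "rz": 40, "dx": 0, "dy": 0, "dz": 0, "fingers": 0.085}, {"rx": 0, "ry": 0, "rz": 40, "dx": 0, "dy": 0, "dz": 0, "fingers": 0.085}, {"rx": 0, "ry": 0, "rz": 40, "dx": 0, "dy": 0, "dz": 0, "fingers": 0.085}]}}

```text
t: 4.9
eef_pos: [0.613, 0.0576, 0.1205]
eef_rot: [[0.919, -0.395, 0.002], [-0.395, -0.919, -0.004], [0.003, 0.003, -1.0]]
wrist_force: [1.1, -6.4, 6.9]
width: 0.464
gripper_force: 30.4
```

```bash
cat > st.py <<'E'
from rig import r
from h import *
i=r.camera("wrist");c=r.calibration("wrist");o=r.get_obs();R=o["eef_rot"]
print("t",o["t"],"yaw",np.degrees(np.arctan2(R[1,0],R[0,0])).round(2),"q7",o["joints"][6].round(3),"pos",o["eef_pos"].round(4),"tq",o["wrist_torque"].round(3),"F",o["wrist_force"].round(1),"w",round(o["width"],3),"gf",round(o["gripper_force"],1),"jt7",o["joint_torque"][6].round(3))
# black line angle on knob top: dark pixels inside inner disc
p0=o["eef_pos"].copy(); W=np.linalg.inv(c["cam_to_world"])
def px(p):
    q=W@np.append(p,1); return c["cx"]+c["fx"]*q[0]/-q[2], c["cy"]-c["fy"]*q[1]/-q[2]
g=cv2.cvtColor(i,cv2.COLOR_RGB2GRAY).astype(np.float32); Z=o["eef_pos"][2]+.029
A=np.arange(0,360,2); prof=[]
for a in A:
    v=[]
    for s in np.linspace(.009,.016,6):
        u,w=px([p0[0]+s*np.cos(np.radians(a)),p0[1]+s*np.sin(np.radians(a)),Z]); v.append(g[int(round(w)),int(round(u))])
    prof.append(np.mean(v))
prof=np.array(prof); k=prof.argmin(); d=(A-A[k]+180)%360-180; wt=np.clip(np.median(prof)*.7-prof,0,None)*(abs(d)<25)
print("line yaw",round(A[k]+(wt*d).sum()/max(wt.sum(),1e-6),1),"min/med",prof.min().round(),np.median(prof).round())
cv2.imwrite("pics/last.png",i[:,:,::-1])
E
python3 st.py
```

```text
t 4.95 yaw -23.25 q7 -2.396 pos [0.6129 0.0576 0.1205] tq [-1.545 -0.008  0.012] F [ 1.1 -7.9  7.8] w 0.456 gf 30.4 jt7 0.002
line yaw 173.1 min/med 88.0 218.0
```

Request:
{"fn": "play_rows", "kwargs": {"rows": [{"rx": 0, "ry": 0, "rz": 0, "dx": 0, "dy": 0, "dz": 0, "fingers": -0.3}, {"rx": 0, "ry": 0, "rz": 0, "dx": 0, "dy": 0, "dz": 0, "fingers": -0.3}, {"rx": 0, "ry": 0, "rz": 0, "dx": 0, "dy": 0, "dz": 0, "fingers": -0.3}]}}

```text
t: 5.25
eef_pos: [0.6112, 0.062, 0.119]
eef_rot: [[0.92, -0.391, -0.001], [-0.391, -0.92, 0.001], [-0.001, -0.001, -1.0]]
wrist_force: [-0.3, -0.3, -0.3]
width: 0.651
gripper_force: 0.0
```

```bash
python3 st.py
```

```text
t 5.3 yaw -23.04 q7 -2.396 pos [0.6112 0.0619 0.119 ] tq [ 0.014 -0.057 -0.001] F [-0.1 -0.7  0.3] w 0.652 gf 0.0 jt7 0.0
line yaw 190.3 min/med 92.0 218.0
```

Request:
{"fn": "play_rows", "kwargs": {"rows": [{"rx": 0, "ry": 0, "rz": 0, "dx": 0.0034, "dy": 0.0033, "dz": 0, "fingers": -0.3}, {"rx": 0, "ry": 0, "rz": -8, "dx": 0.0034, "dy": 0.0033, "dz": 0, "fingers": -0.3}, {"rx": 0, "ry": 0, "rz": -16, "dx": 0.0034, "dy": 0.0033, "dz": 0, "fingers": -0.3}, {"rx": 0, "ry": 0, "rz": -24, "dx": 0.0034, "dy": 0.0033, "dz": 0, "fingers": -0.3}, {"rx": 0, "ry": 0, "rz": -32, "dx": 0.0034, "dy": 0.0033, "dz": 0, "fingers": -0.3}, {"rx": 0, "ry": 0, "rz": -40, "dx": 0.0034, "dy": 0.0033, "dz": 0, "fingers": -0.3}, {"rx": 0, "ry": 0, "rz": -48, "dx": 0.0034, "dy": 0.0033, "dz": 0, "fingers": -0.3}, {"rx": 0, "ry": 0, "rz": -56, "dx": 0.0034, "dy": 0.0033, "dz": 0, "fingers": -0.3}, {"rx": 0, "ry": 0, "rz": -64, "dx": 0.0034, "dy": 0.0033, "dz": 0, "fingers": -0.3}, {"rx": 0, "ry": 0, "rz": -72, "dx": 0.0034, "dy": 0.0033, "dz": 0, "fingers": -0.3}, {"rx": 0, "ry": 0, "rz": -80, "dx": 0.0034, "dy": 0.0033, "dz": 0, "fingers": -0.3}, {"rx": 0, "ry": 0, "rz": -88, "dx": 0.0034, "dy": 0.0033, "dz": 0, "fingers": -0.3}]}}

```text
t: 6.5
eef_pos: [0.6136, 0.0562, 0.1192]
eef_rot: [[0.419, 0.908, -0.0], [0.908, -0.419, 0.0], [-0.0, -0.0, -1.0]]
wrist_force: [-0.1, 0.4, -0.7]
width: 0.649
gripper_force: 0.0
```

Request:
{"fn": "play_rows", "kwargs": {"rows": [{"rx": 0, "ry": 0, "rz": -8, "dx": 0, "dy": 0, "dz": 0, "fingers": -0.3}, {"rx": 0, "ry": 0, "rz": -16, "dx": 0, "dy": 0, "dz": 0, "fingers": -0.3}, {"rx": 0, "ry": 0, "rz": -24, "dx": 0, "dy": 0, "dz": 0, "fingers": -0.3}, {"rx": 0, "ry": 0, "rz": -32, "dx": 0, "dy": 0, "dz": 0, "fingers": -0.3}, {"rx": 0, "ry": 0, "rz": -40, "dx": 0, "dy": 0, "dz": 0, "fingers": -0.3}, {"rx": 0, "ry": 0, "rz": -48, "dx": 0, "dy": 0, "dz": 0, "fingers": -0.3}, {"rx": 0, "ry": 0, "rz": -56, "dx": 0, "dy": 0, "dz": 0, "fingers": -0.3}, {"rx": 0, "ry": 0, "rz": -64, "dx": 0, "dy": 0, "dz": 0, "fingers": -0.3}, {"rx": 0, "ry": 0, "rz": -72, "dx": 0, "dy": 0, "dz": 0, "fingers": -0.3}, {"rx": 0, "ry": 0, "rz": -80, "dx": 0, "dy": 0, "dz": 0, "fingers": -0.3}, {"rx": 0, "ry": 0, "rz": -88, "dx": 0, "dy": 0, "dz": 0, "fingers": -0.3}]}}

```text
t: 7.6
eef_pos: [0.6137, 0.056, 0.1191]
eef_rot: [[-0.893, 0.451, -0.0], [0.451, 0.893, -0.0], [0.0, -0.0, -1.0]]
wrist_force: [-0.5, -0.4, -0.2]
width: 0.65
gripper_force: 0.0
```

Request:
{"fn": "play_rows", "kwargs": {"rows": [{"rx": 0, "ry": 0, "rz": -8, "dx": 0, "dy": 0, "dz": 0, "fingers": -0.3}, {"rx": 0, "ry": 0, "rz": -16, "dx": 0, "dy": 0, "dz": 0, "fingers": -0.3}, {"rx": 0, "ry": 0, "rz": -24, "dx": 0, "dy": 0, "dz": 0, "fingers": -0.3}, {"rx": 0, "ry": 0, "rz": -32, "dx": 0, "dy": 0, "dz": 0, "fingers": -0.3}, {"rx": 0, "ry": 0, "rz": -40, "dx": 0, "dy": 0, "dz": 0, "fingers": -0.3}, {"rx": 0, "ry": 0, "rz": -40, "dx": 0, "dy": 0, "dz": 0, "fingers": -0.3}, {"rx": 0, "ry": 0, "rz": -40, "dx": 0, "dy": 0, "dz": 0, "fingers": -0.3}]}}

```text
t: 8.3
eef_pos: [0.6135, 0.0563, 0.119]
eef_rot: [[-0.976, -0.219, -0.001], [-0.219, 0.976, 0.0], [0.0, 0.001, -1.0]]
wrist_force: [0.6, 0.5, 0.6]
width: 0.65
gripper_force: 0.0
```

```bash
python3 st.py
```

```text
t 8.35 yaw -167.31 q7 0.948 pos [0.6136 0.0563 0.1191] tq [ 0.03  -0.059 -0.003] F [ 0.2  0.2 -1.1] w 0.65 gf 0.0 jt7 0.023
line yaw 166.5 min/med 72.0 192.0
```

Request:
{"fn": "play_rows", "kwargs": {"rows": [{"rx": 0, "ry": 0, "rz": 0, "dx": 0, "dy": 0.0005, "dz": 0, "fingers": 0}, {"rx": 0, "ry": 0, "rz": 0, "dx": 0, "dy": 0.0005, "dz": 0, "fingers": 0.085}, {"rx": 0, "ry": 0, "rz": 0, "dx": 0, "dy": 0.0005, "dz": 0, "fingers": 0.085}, {"rx": 0, "ry": 0, "rz": 0, "dx": 0, "dy": 0.0005, "dz": 0, "fingers": 0.085}, {"rx": 0, "ry": 0, "rz": 6, "dx": 0, "dy": 0.0005, "dz": 0, "fingers": 0.085}, {"rx": 0, "ry": 0, "rz": 13, "dx": 0, "dy": 0.0005, "dz": 0, "fingers": 0.085}, {"rx": 0, "ry": 0, "rz": 20, "dx": 0, "dy": 0.0005, "dz": 0, "fingers": 0.085}, {"rx": 0, "ry": 0, "rz": 27, "dx": 0, "dy": 0.0005, "dz": 0, "fingers": 0.085}, {"rx": 0, "ry": 0, "rz": 34, "dx": 0, "dy": 0.0005, "dz": 0, "fingers": 0.085}, {"rx": 0, "ry": 0, "rz": 40, "dx": 0, "dy": 0.0005, "dz": 0, "fingers": 0.085}, {"rx": 0, "ry": 0, "rz": 40, "dx": 0, "dy": 0.0005, "dz": 0, "fingers": 0.085}, {"rx": 0, "ry": 0, "rz": 40, "dx": 0, "dy": 0.0005, "dz": 0, "fingers": 0.085}]}}

```text
t: 9.55
eef_pos: [0.6129, 0.0574, 0.12]
eef_rot: [[-0.892, 0.453, -0.0], [0.453, 0.892, -0.001], [0.0, -0.001, -1.0]]
wrist_force: [-4.7, 0.3, 6.3]
width: 0.46
gripper_force: 19.3
```

```bash
python3 st.py
```

```text
t 9.6 yaw 153.08 q7 0.314 pos [0.6129 0.0575 0.12  ] tq [ 0.316  0.93  -0.023] F [-5.2  1.5  7.7] w 0.459 gf 19.3 jt7 0.007
line yaw 141.1 min/med 75.0 194.0
```

Request:
{"fn": "play_rows", "kwargs": {"rows": [{"rx": 0, "ry": 0, "rz": 4, "dx": 0, "dy": 0, "dz": 0, "fingers": 0.085}, {"rx": 0, "ry": 0, "rz": 8, "dx": 0, "dy": 0, "dz": 0, "fingers": 0.085}, {"rx": 0, "ry": 0, "rz": 12, "dx": 0, "dy": 0, "dz": 0, "fingers": 0.085}, {"rx": 0, "ry": 0, "rz": 12, "dx": 0, "dy": 0, "dz": 0, "fingers": 0.085}, {"rx": 0, "ry": 0, "rz": 12, "dx": 0, "dy": 0, "dz": 0, "fingers": 0.085}]}}

```text
t: 10.1
eef_pos: [0.6126, 0.057, 0.12]
eef_rot: [[-0.778, 0.629, -0.001], [0.629, 0.778, -0.001], [0.0, -0.002, -1.0]]
wrist_force: [-5.2, 0.6, 8.9]
width: 0.459
gripper_force: 19.5
```

```bash
python3 st.py
```

```text
t 10.15 yaw 141.06 q7 0.125 pos [0.6126 0.057  0.12  ] tq [ 0.142  1.179 -0.01 ] F [-6.2  0.4  8.6] w 0.463 gf 19.5 jt7 0.011
line yaw 129.5 min/med 75.0 193.0
```

Request:
{"fn": "play_rows", "kwargs": {"rows": [{"rx": 0, "ry": 0, "rz": 2, "dx": 0, "dy": 0, "dz": 0, "fingers": 0.085}, {"rx": 0, "ry": 0, "rz": 4, "dx": 0, "dy": 0, "dz": 0, "fingers": 0.085}, {"rx": 0, "ry": 0, "rz": 6, "dx": 0, "dy": 0, "dz": 0, "fingers": 0.085}, {"rx": 0, "ry": 0, "rz": 6, "dx": 0, "dy": 0, "dz": 0, "fingers": 0.085}]}}

```text
t: 10.55
eef_pos: [0.6124, 0.0568, 0.1199]
eef_rot: [[-0.707, 0.707, -0.002], [0.707, 0.707, -0.002], [-0.0, -0.002, -1.0]]
wrist_force: [-7.5, -0.7, 8.1]
width: 0.457
gripper_force: 19.6
```

```bash
python3 st.py
```

```text
t 10.6 yaw 135.06 q7 0.031 pos [0.6124 0.0568 0.12  ] tq [0.042 1.29  0.128] F [-7.  -0.7  9.7] w 0.462 gf 19.6 jt7 -0.19
line yaw 123.5 min/med 73.0 192.0
```

Request:
{"fn": "play_rows", "kwargs": {"rows": [{"rx": 0, "ry": 0, "rz": 1, "dx": 0, "dy": 0, "dz": 0, "fingers": 0.085}, {"rx": 0, "ry": 0, "rz": 1, "dx": 0, "dy": 0, "dz": 0, "fingers": 0.085}]}}

```text
t: 10.8
eef_pos: [0.6123, 0.0567, 0.1199]
eef_rot: [[-0.695, 0.719, -0.002], [0.719, 0.695, -0.002], [-0.0, -0.003, -1.0]]
wrist_force: [-6.9, -0.6, 9.2]
width: 0.463
gripper_force: 19.6
```

```bash
python3 st.py
```

```text
t 10.85 yaw 134.08 q7 0.016 pos [0.6124 0.0567 0.12  ] tq [-0.041  1.33   0.177] F [-7.   0.7  9.5] w 0.459 gf 19.6 jt7 -0.196
line yaw 122.3 min/med 74.0 192.0
```

Request:
{"fn": "play_rows", "kwargs": {"rows": [{"rx": 0, "ry": 0, "rz": 1, "dx": 0, "dy": 0, "dz": 0, "fingers": 0.085}, {"rx": 0, "ry": 0, "rz": 2, "dx": 0, "dy": 0, "dz": 0, "fingers": 0.085}, {"rx": 0, "ry": 0, "rz": 2, "dx": 0, "dy": 0, "dz": 0, "fingers": 0.085}]}}

```text
t: 11.15
eef_pos: [0.6123, 0.0567, 0.12]
eef_rot: [[-0.67, 0.742, -0.002], [0.742, 0.67, -0.002], [-0.0, -0.003, -1.0]]
wrist_force: [-7.1, -0.3, 9.8]
width: 0.464
gripper_force: 19.6
```

```bash
python3 st.py
```

```text
t 11.2 yaw 132.1 q7 -0.015 pos [0.6123 0.0567 0.12  ] tq [-0.115  1.451  0.268] F [-8.5 -0.3  9.1] w 0.46 gf 19.6 jt7 -0.303
line yaw 120.4 min/med 75.0 191.0
```

```bash
python3 -c "
import cv2
i=cv2.imread('pics/last.png');cv2.imwrite('pics/last1.png',cv2.resize(i[180:420,160:480],(800,600),interpolation=cv2.INTER_CUBIC))"
```

View pics/last1.png

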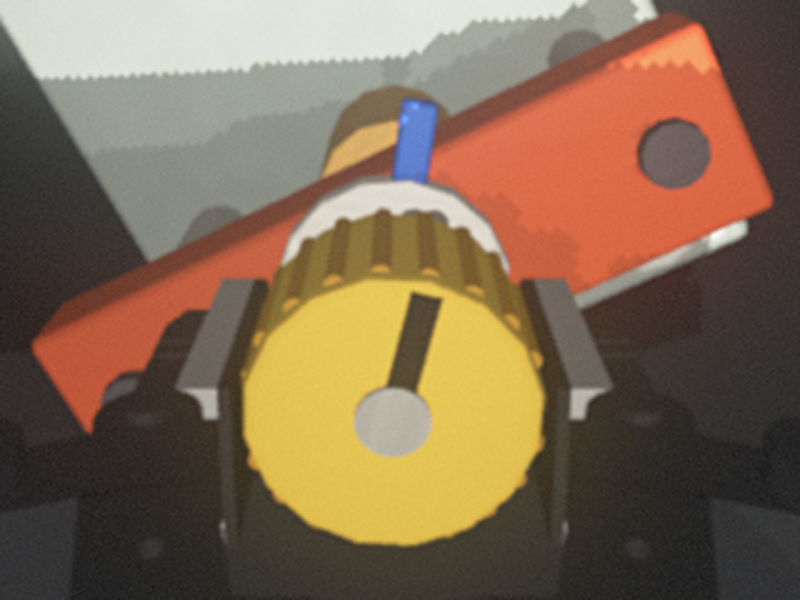

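The line lies over the blue flag (crop ~(415,140)), so the collar is being carried. I add flag-angle tracking to tell whether the collar still moves.

```bash
cat >> st.py <<'E'
b,m=blobs(i,(100,120,40),(125,255,255),None,20); K=np.array([.6128,.0575])
for x in sorted(b)[-1:]:
    p=onz(c,*x[2],.107); print("flag area",x[0],x[2],"yaw",np.degrees(np.arctan2(*(p[:2]-K)[::-1])).round(2),"dist",np.linalg.norm(p[:2]-K).round(4))
E
python3 st.py
```

```text
t 11.25 yaw 132.1 q7 -0.015 pos [0.6123 0.0567 0.12  ] tq [-0.064  1.461  0.283] F [-7.6 -0.7  9.8] w 0.458 gf 19.6 jt7 -0.274
line yaw 120.3 min/med 75.0 192.0
flag area 390 [325.5, 235.6] yaw 126.76 dist 0.0287
```

Request:
{"fn": "play_rows", "kwargs": {"rows": [{"rx": 0, "ry": 0, "rz": 1, "dx": 0, "dy": 0, "dz": 0, "fingers": 0.085}, {"rx": 0, "ry": 0, "rz": 1.5, "dx": 0, "dy": 0, "dz": 0, "fingers": 0.085}, {"rx": 0, "ry": 0, "rz": 1.5, "dx": 0, "dy": 0, "dz": 0, "fingers": 0.085}]}}

```text
t: 11.55
eef_pos: [0.6122, 0.0566, 0.12]
eef_rot: [[-0.651, 0.759, -0.002], [0.759, 0.651, -0.002], [-0.0, -0.003, -1.0]]
wrist_force: [-7.3, -1.6, 10.3]
width: 0.465
gripper_force: 19.7
```

```bash
python3 st.py
```

```text
t 11.6 yaw 130.61 q7 -0.038 pos [0.6122 0.0566 0.12  ] tq [-0.145  1.547  0.367] F [-7.3 -0.9  9.8] w 0.464 gf 19.7 jt7 -0.372
line yaw 118.9 min/med 74.0 191.0
flag area 390 [323.9, 235.5] yaw 126.78 dist 0.0286
```

Bottomed: the flag is stationary at 126.8° while the torque rises to 0.37 N m, which is snug. Now I back off about 97°, which includes the roughly 7° of wind-up.

Request:
{"fn": "play_rows", "kwargs": {"rows": [{"rx": 0, "ry": 0, "rz": -3, "dx": 0, "dy": 0, "dz": 0, "fingers": 0.085}, {"rx": 0, "ry": 0, "rz": -11, "dx": 0, "dy": 0, "dz": 0, "fingers": 0.085}, {"rx": 0, "ry": 0, "rz": -19, "dx": 0, "dy": 0, "dz": 0, "fingers": 0.085}, {"rx": 0, "ry": 0, "rz": -27, "dx": 0, "dy": 0, "dz": 0, "fingers": 0.085}, {"rx": 0, "ry": 0, "rz": -35, "dx": 0, "dy": 0, "dz": 0, "fingers": 0.085}, {"rx": 0, "ry": 0, "rz": -43, "dx": 0, "dy": 0, "dz": 0, "fingers": 0.085}, {"rx": 0, "ry": 0, "rz": -50, "dx": 0, "dy": 0, "dz": 0, "fingers": 0.085}, {"rx": 0, "ry": 0, "rz": -50, "dx": 0, "dy": 0, "dz": 0, "fingers": 0.085}]}}

```text
t: 12.4
eef_pos: [0.6132, 0.0587, 0.12]
eef_rot: [[-1.0, -0.014, -0.0], [-0.014, 1.0, 0.002], [-0.0, 0.002, -1.0]]
wrist_force: [-3.6, 3.9, 5.5]
width: 0.461
gripper_force: 19.4
```

Request:
{"fn": "play_rows", "kwargs": {"rows": [{"rx": 0, "ry": 0, "rz": -8, "dx": 0, "dy": 0, "dz": 0, "fingers": 0.085}, {"rx": 0, "ry": 0, "rz": -16, "dx": 0, "dy": 0, "dz": 0, "fingers": 0.085}, {"rx": 0, "ry": 0, "rz": -24, "dx": 0, "dy": 0, "dz": 0, "fingers": 0.085}, {"rx": 0, "ry": 0, "rz": -32, "dx": 0, "dy": 0, "dz": 0, "fingers": 0.085}, {"rx": 0, "ry": 0, "rz": -40, "dx": 0, "dy": 0, "dz": 0, "fingers": 0.085}, {"rx": 0, "ry": 0, "rz": -47, "dx": 0, "dy": 0, "dz": 0, "fingers": 0.085}, {"rx": 0, "ry": 0, "rz": -47, "dx": 0, "dy": 0, "dz": 0, "fingers": 0.085}, {"rx": 0, "ry": 0, "rz": -47, "dx": 0, "dy": 0, "dz": 0, "fingers": 0.085}]}}

```text
t: 13.2
eef_pos: [0.6123, 0.0605, 0.12]
eef_rot: [[-0.673, -0.74, -0.001], [-0.74, 0.673, 0.005], [-0.003, 0.004, -1.0]]
wrist_force: [-4.4, 6.9, 5.5]
width: 0.462
gripper_force: 19.6
```

```bash
python3 st.py; python3 -c "
import cv2
i=cv2.imread('pics/last.png');cv2.imwrite('pics/last2.png',cv2.resize(i[120:420,120:520],(800,600),interpolation=cv2.INTER_CUBIC))"
```

```text
t 13.25 yaw -132.27 q7 1.51 pos [0.6123 0.0605 0.12  ] tq [1.508 0.976 0.036] F [-4.4  7.1  4.1] w 0.462 gf 19.6 jt7 0.008
line yaw 214.6 min/med 68.0 184.0
```

View pics/last2.png

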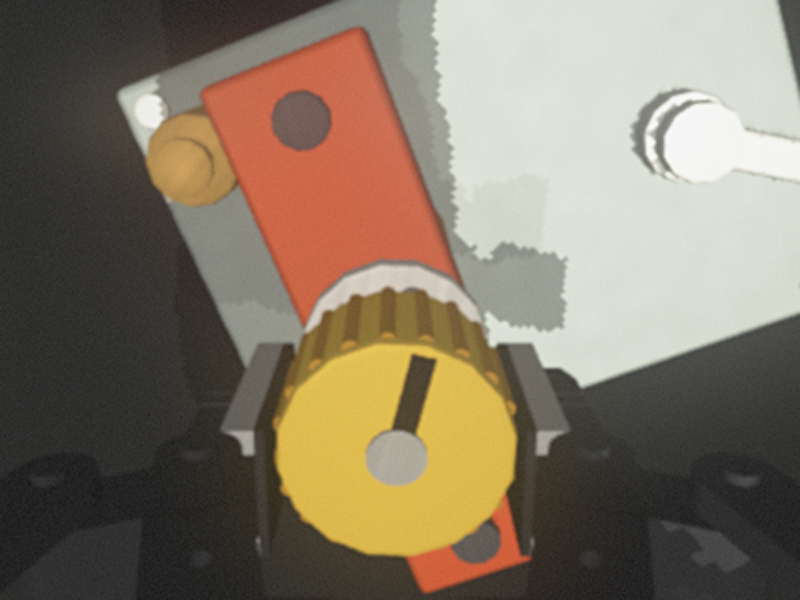

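Line now at about 215°, and the flag is hidden behind the finger. I release straight up and check.

Request:
{"fn": "play_rows", "kwargs": {"rows": [{"rx": 0, "ry": 0, "rz": 0, "dx": 0, "dy": 0, "dz": 0, "fingers": -0.3}, {"rx": 0, "ry": 0, "rz": 0, "dx": 0, "dy": 0, "dz": 0, "fingers": -0.5}, {"rx": 0, "ry": 0, "rz": 0, "dx": 0, "dy": 0, "dz": 0, "fingers": -0.5}, {"rx": 0, "ry": 0, "rz": 0, "dx": 0, "dy": 0, "dz": -0.03, "fingers": -0.5}, {"rx": 0, "ry": 0, "rz": 0, "dx": 0, "dy": 0, "dz": -0.06, "fingers": -0.5}, {"rx": 0, "ry": 0, "rz": 0, "dx": 0, "dy": 0, "dz": -0.1, "fingers": -0.5}, {"rx": 0, "ry": 0, "rz": 0, "dx": 0, "dy": 0, "dz": -0.1, "fingers": -0.5}, {"rx": 0, "ry": 0, "rz": 0, "dx": 0, "dy": 0, "dz": -0.1, "fingers": -0.5}]}}

```text
t: 14.05
eef_pos: [0.6142, 0.0564, 0.2202]
eef_rot: [[-0.677, -0.736, 0.002], [-0.736, 0.677, -0.001], [-0.001, -0.002, -1.0]]
wrist_force: [0.0, -0.9, -0.6]
width: 0.75
gripper_force: 0.0
```

```bash
python3 - <<'E'
from rig import r
from h import *
i=r.camera("wrist");c=r.calibration("wrist");o=r.get_obs();print(o["t"],o["eef_pos"],o["joints"].round(3),o["wrist_force"])
j=r.camera("side");
print(blobs(i,(100,120,40),(125,255,255),None,10)[0],blobs(i,(18,120,100),(32,255,255),None,300)[0],blobs(i,(0,150,60),(4,255,255),None,20)[0])
print(blobs(j,(100,100,30),(125,255,255),(270,195,390,300),4)[0],blobs(j,(0,180,60),(5,255,255),(270,195,390,300))[0])
cv2.imwrite("pics/w3.png",i[:,:,::-1]);cv2.imwrite("pics/s3.png",j[:,:,::-1])
E
```

```text
14.1 [0.6135307  0.05605089 0.21884981] [ 0.728  0.93  -1.456  1.636  0.934  1.441  1.571] [-0.135585   -0.82581153 -1.20681599]
[(67, [360, 243, 11, 8], [364.9, 246.5])] [(627, [238, 166, 31, 32], [251.6, 182.4]), (3501, [290, 215, 70, 73], [324.2, 252.0])] [(472, [526, 185, 24, 25], [537.3, 197.3])]
[] [(110, [281, 216, 9, 19], [285.1, 224.2])]
```

View pics/w3.png

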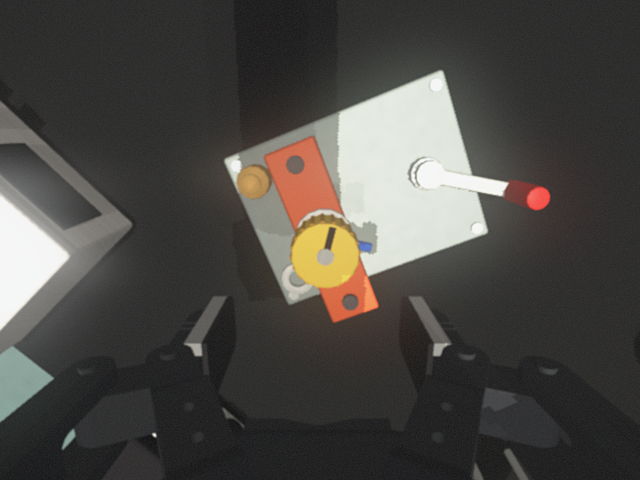

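The picture shows the line from (325,257) to (331,229), the flag tip at (371,247), the lever pivot at (430,174) and the handle top at (540,198).

```bash
python3 - <<'E'
from rig import r
from h import *
c=r.calibration("wrist");o=r.get_obs()
k=onz(c,325,256.5,.150);l=onz(c,331.5,230,.150);f=onz(c,368,247,.108);
ang=lambda a,b:np.degrees(np.arctan2(*(b-a)[1::-1]))
print("knob",k,"line",ang(k,l),np.linalg.norm(l-k))
for K in(k,np.array([.6128,.0578,0])): print("flag",ang(K,f),np.linalg.norm((f-K)[:2]),"diff",(ang(k,l)-ang(K,f))%360)
h=onz(c,539.5,197.5,.079);p=onz(c,430,174,.05);print("handle",h,"pivot",p,np.linalg.norm((h-p)[:2]),"ang",ang(p,h))
E
```

```text
knob [0.60883081 0.05824156 0.15      ] line -145.5332592132135 0.015917398890207272
flag 124.3752106335188 0.030837211736984088 diff 90.09153015326768
flag 129.54661817889664 0.03357938506906551 diff 84.92012260788988
handle [0.47778545 0.14906634 0.079     ] pivot [0.52185374 0.08935325 0.05      ] 0.07421366292969717 ang 126.42734310043167
```

Request:
{"fn": "play_rows", "kwargs": {"rows": [{"rx": 0, "ry": 0, "rz": 8, "dx": 0.0225, "dy": 0.03, "dz": 0, "fingers": -0.3}, {"rx": 0, "ry": 0, "rz": 16, "dx": 0.0225, "dy": 0.06, "dz": 0, "fingers": -0.3}, {"rx": 0, "ry": 0, "rz": 24, "dx": 0.0225, "dy": 0.09, "dz": 0, "fingers": -0.3}, {"rx": 0, "ry": 0, "rz": 32, "dx": 0.0225, "dy": 0.12, "dz": 0, "fingers": -0.3}, {"rx": 0, "ry": 0, "rz": 40, "dx": 0.0225, "dy": 0.15, "dz": 0, "fingers": -0.3}, {"rx": 0, "ry": 0, "rz": 48, "dx": 0.0225, "dy": 0.163, "dz": 0, "fingers": -0.3}, {"rx": 0, "ry": 0, "rz": 56, "dx": 0.0225, "dy": 0.163, "dz": 0, "fingers": -0.3}, {"rx": 0, "ry": 0, "rz": 65, "dx": 0.0225, "dy": 0.163, "dz": 0, "fingers": -0.3}, {"rx": 0, "ry": 0, "rz": 65, "dx": 0.0225, "dy": 0.163, "dz": 0, "fingers": -0.3}, {"rx": 0, "ry": 0, "rz": 65, "dx": 0.0225, "dy": 0.163, "dz": 0, "fingers": -0.3}, {"rx": 0, "ry": 0, "rz": 65, "dx": 0.0225, "dy": 0.163, "dz": 0, "fingers": -0.3}]}}

```text
t: 15.25
eef_pos: [0.4781, 0.1505, 0.2188]
eef_rot: [[-0.954, 0.3, -0.001], [0.3, 0.954, 0.0], [0.001, -0.0, -1.0]]
wrist_force: [0.0, -0.3, 0.1]
width: 0.65
gripper_force: 0.0
```

```bash
cat > lv.py <<'E'
from rig import r
from h import *
i=r.camera("wrist");c=r.calibration("wrist");o=r.get_obs();print(o["t"],o["eef_pos"],o["eef_rot"].round(3).tolist(),o["joints"].round(3),o["wrist_force"].round(1),o["width"])
b,m=blobs(i,(0,150,190),(4,255,255),None,15);print(b)
b2,_=blobs(i,(0,120,40),(5,255,255),None,15);print(b2)
for x in sorted(b)[-1:]:
    h=onz(c,*x[2],.079);print("handle",h,"tool",o["eef_rot"].T@(h-o["eef_pos"]))
cv2.imwrite("pics/l1.png",i[:,:,::-1])
E
python3 lv.py
```

```text
15.3 [0.47805454 0.15058765 0.21885028] [[-0.954, 0.301, -0.001], [0.301, 0.954, 0.0], [0.001, 0.0, -1.0]] [ 0.676  0.591 -1.364  1.913  0.631  1.174  0.342] [ 0.  -0.6  0.2] 0.6481153643888257
[(177, [616, 9, 24, 95], [625.3, 58.3]), (544, [621, 16, 19, 81], [631.3, 67.9]), (195, [308, 217, 22, 22], [319.7, 226.3])]
[(6625, [553, 5, 87, 103], [602.2, 64.6]), (584, [308, 207, 22, 32], [318.1, 223.1])]
handle [0.43575909 0.3854116  0.079     ] tool [0.11075689 0.21125853 0.13997157]
```

```bash
python3 - <<'E'
from rig import r
from h import *
c=r.calibration("wrist");o=r.get_obs()
for v in (226.5,228):
    h=onz(c,319.3,v,.079);print("handle",h,"tool",o["eef_rot"].T@(h-o["eef_pos"]))
E
```

```text
handle [0.47682505 0.1532349  0.079     ] tool [0.00181785 0.002154   0.13985234]
handle [0.47792385 0.15288929 0.079     ] tool [0.00066597 0.00215456 0.1398511 ]
```

Request:
{"fn": "play_rows", "kwargs": {"rows": [{"rx": 0, "ry": 0, "rz": 0, "dx": 0.001, "dy": 0.002, "dz": 0.04, "fingers": -0.3}, {"rx": 0, "ry": 0, "rz": 0, "dx": 0.001, "dy": 0.002, "dz": 0.08, "fingers": -0.3}, {"rx": 0, "ry": 0, "rz": 0, "dx": 0.001, "dy": 0.002, "dz": 0.12, "fingers": -0.3}, {"rx": 0, "ry": 0, "rz": 0, "dx": 0.001, "dy": 0.002, "dz": 0.15, "fingers": -0.3}, {"rx": 0, "ry": 0, "rz": 0, "dx": 0.001, "dy": 0.002, "dz": 0.168, "fingers": -0.3}, {"rx": 0, "ry": 0, "rz": 0, "dx": 0.001, "dy": 0.002, "dz": 0.168, "fingers": 0.2}, {"rx": 0, "ry": 0, "rz": 0, "dx": 0.001, "dy": 0.002, "dz": 0.168, "fingers": 0.5}, {"rx": 0, "ry": 0, "rz": 0, "dx": 0.001, "dy": 0.002, "dz": 0.168, "fingers": 0.58}, {"rx": 0, "ry": 0, "rz": 0, "dx": 0.001, "dy": 0.002, "dz": 0.168, "fingers": 0.58}, {"rx": 0, "ry": 0, "rz": 0, "dx": 0.001, "dy": 0.002, "dz": 0.168, "fingers": 0.58}]}}

```text
t: 16.3
eef_pos: [0.4786, 0.1529, 0.0522]
eef_rot: [[-0.953, 0.303, 0.002], [0.303, 0.953, -0.0], [-0.002, 0.0, -1.0]]
wrist_force: [0.8, -1.0, 1.1]
width: 0.207
gripper_force: 0.8
```

```bash
python3 lv.py|head -3
```

```text
16.35 [0.47859596 0.15291475 0.0521214 ] [[-0.953, 0.303, 0.002], [0.303, 0.953, -0.0], [-0.002, 0.0, -1.0]] [ 0.467  0.778 -1.08   2.03   0.902  0.912  0.145] [-0.2 -0.6  1. ] 0.21320750010679768
[(2123, [292, 281, 51, 75], [316.6, 311.7])]
[(3723, [291, 280, 52, 91], [316.6, 326.6])]
```

```bash
python3 -c "
import numpy as np
P=np.array([.5225,.0943]);r=.0725;h=np.array([.4786,.1529]);a0=127
for d in list(range(7,71,7))+[72,75]:
    a=np.radians(a0+d);D=P+r*np.array([np.cos(a),np.sin(a)])-(P+r*np.array([np.cos(np.radians(a0)),np.sin(np.radians(a0))]))
    print(d,round(-.953*D[0]+.303*D[1],4),round(.303*D[0]+.953*D[1],4))"
```

```text
7 0.0047 -0.0075
14 0.0084 -0.0155
21 0.0111 -0.024
28 0.0128 -0.0327
35 0.0134 -0.0415
42 0.0129 -0.0503
49 0.0113 -0.0591
56 0.0087 -0.0675
63 0.0051 -0.0756
70 0.0005 -0.0832
72 -0.0009 -0.0852
75 -0.0033 -0.0882
```

Request:
{"fn": "play_rows", "kwargs": {"rows": [{"rx": 0, "ry": 0, "rz": 0, "dx": 0.0047, "dy": -0.0075, "dz": 0, "fingers": 0.58}, {"rx": 0, "ry": 0, "rz": 0, "dx": 0.0084, "dy": -0.0155, "dz": 0, "fingers": 0.58}, {"rx": 0, "ry": 0, "rz": 0, "dx": 0.0111, "dy": -0.024, "dz": 0, "fingers": 0.58}, {"rx": 0, "ry": 0, "rz": 0, "dx": 0.0128, "dy": -0.0327, "dz": 0, "fingers": 0.58}, {"rx": 0, "ry": 0, "rz": 0, "dx": 0.0134, "dy": -0.0415, "dz": 0, "fingers": 0.58}, {"rx": 0, "ry": 0, "rz": 0, "dx": 0.0129, "dy": -0.0503, "dz": 0, "fingers": 0.58}, {"rx": 0, "ry": 0, "rz": 0, "dx": 0.0113, "dy": -0.0591, "dz": 0, "fingers": 0.58}, {"rx": 0, "ry": 0, "rz": 0, "dx": 0.0087, "dy": -0.0675, "dz": 0, "fingers": 0.58}, {"rx": 0, "ry": 0, "rz": 0, "dx": 0.0051, "dy": -0.0756, "dz": 0, "fingers": 0.58}, {"rx": 0, "ry": 0, "rz": 0, "dx": 0.0005, "dy": -0.0832, "dz": 0, "fingers": 0.58}, {"rx": 0, "ry": 0, "rz": 0, "dx": 0.0005, "dy": -0.0832, "dz": 0, "fingers": 0.58}]}}

```text
t: 17.45
eef_pos: [0.4514, 0.0767, 0.0513]
eef_rot: [[-0.954, 0.301, -0.001], [0.301, 0.954, 0.007], [0.003, 0.006, -1.0]]
wrist_force: [-2.0, 11.6, -2.5]
width: 0.214
gripper_force: 4.7
```

```bash
python3 lv.py|head -3
```

```text
17.5 [0.4514148  0.07666379 0.05128929] [[-0.954, 0.301, -0.001], [0.301, 0.954, 0.006], [0.002, 0.005, -1.0]] [ 0.663  0.733 -1.111  2.133  0.901  0.862  0.259] [-3.5 10.8 -3.7] 0.20923287000250762
[(2120, [292, 278, 52, 76], [317.4, 308.1])]
[(3739, [292, 277, 53, 91], [317.6, 323.2])]
```

Request:
{"fn": "play_rows", "kwargs": {"rows": [{"rx": 0, "ry": 0, "rz": 0, "dx": -0.001, "dy": -0.002, "dz": 0, "fingers": 0.58}, {"rx": 0, "ry": 0, "rz": 0, "dx": -0.002, "dy": -0.004, "dz": 0, "fingers": 0.58}, {"rx": 0, "ry": 0, "rz": 0, "dx": -0.002, "dy": -0.004, "dz": 0, "fingers": 0.58}, {"rx": 0, "ry": 0, "rz": 0, "dx": -0.002, "dy": -0.004, "dz": 0, "fingers": 0.58}]}}

```text
t: 17.9
eef_pos: [0.4515, 0.0764, 0.0514]
eef_rot: [[-0.955, 0.297, -0.0], [0.297, 0.955, 0.012], [0.004, 0.011, -1.0]]
wrist_force: [-4.0, 19.7, -7.4]
width: 0.213
gripper_force: 8.9
```

It's at the stop: the force rose to 20 N with no motion. I relax, open and rise.

Request:
{"fn": "play_rows", "kwargs": {"rows": [{"rx": 0, "ry": 0, "rz": 0, "dx": 0.0005, "dy": 0.005, "dz": 0, "fingers": 0.5}, {"rx": 0, "ry": 0, "rz": 0, "dx": 0.0005, "dy": 0.006, "dz": 0, "fingers": 0.0}, {"rx": 0, "ry": 0, "rz": 0, "dx": 0.0005, "dy": 0.006, "dz": 0, "fingers": -0.3}, {"rx": 0, "ry": 0, "rz": 0, "dx": 0.0005, "dy": 0.006, "dz": 0, "fingers": -0.3}, {"rx": 0, "ry": 0, "rz": 0, "dx": 0.0005, "dy": 0.006, "dz": -0.04, "fingers": -0.3}, {"rx": 0, "ry": 0, "rz": 0, "dx": 0.0005, "dy": 0.006, "dz": -0.08, "fingers": -0.3}, {"rx": 0, "ry": 0, "rz": 0, "dx": 0.0005, "dy": 0.006, "dz": -0.12, "fingers": -0.3}, {"rx": 0, "ry": 0, "rz": 0, "dx": 0.0005, "dy": 0.006, "dz": -0.16, "fingers": -0.3}, {"rx": 0, "ry": 0, "rz": 0, "dx": 0.0005, "dy": 0.006, "dz": -0.18, "fingers": -0.3}, {"rx": 0, "ry": 0, "rz": 0, "dx": 0.0005, "dy": 0.006, "dz": -0.18, "fingers": -0.3}, {"rx": 0, "ry": 0, "rz": 0, "dx": 0.0005, "dy": 0.006, "dz": -0.18, "fingers": -0.3}]}}

```text
t: 19.0
eef_pos: [0.4543, 0.0742, 0.231]
eef_rot: [[-0.953, 0.304, 0.0], [0.304, 0.953, -0.002], [-0.001, -0.001, -1.0]]
wrist_force: [0.4, -0.1, 0.0]
width: 0.65
gripper_force: 0.0
```

```bash
python3 lv.py|head -1; python3 - <<'E'
from rig import r
from h import *
i=cv2.imread("pics/l1.png");cv2.imwrite("pics/fin.png",i)
E
```

```text
19.05 [0.45378391 0.0742393  0.23040337] [[-0.953, 0.304, -0.001], [0.304, 0.953, -0.001], [0.001, -0.002, -1.0]] [ 0.939  0.513 -1.455  1.991  0.564  1.153  0.512] [ 0.3 -0.2  0.3] 0.6499375368812342
```

View pics/fin.png

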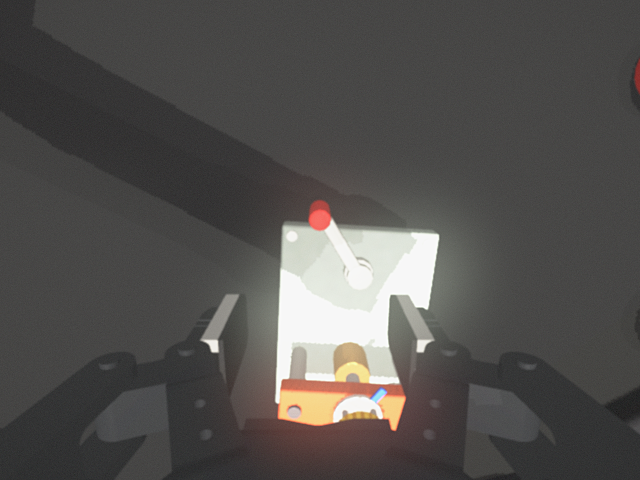

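The handle at (318,214) now stands on the other side of the pivot at (358,272). The flag is still in place and the arm is clear of everything, so I hand in.

```bash
python3 -c "
from rig import r
print(r.sign_off())"
```

```text
the job is handed in; nothing more can be done
None
```

The job is handed in: the thumbscrew was bottomed snug (about 0.37 N m) and backed off about 85–90° by camera measurement, the lever was pushed until it stopped moving under 20 N, and the arm was left clear; the sign-off returned no verdict.

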